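Pin a sample sleeve into the clamshell test jig

ROBOT

A 6-joint arm with a two-finger parallel gripper is mounted at the origin on the work surface. World frame = base frame: x ahead of the robot, y to its left, z up, the work surface at z = 0. Lengths are in mm, angles in rad, forces in N, time in s.
With the tool pointing down it reaches from about 275 to 750 mm from the base axis. Payload 10.2 kg.
Tool frame: the origin (TCP) lies at the very end of the fingers, on their centre line; the grasp point (between the pads) lies 19 mm behind it; z points along the fingers, y is the line along which they close (so a half turn about z gives the same grasp; the last joint's range is limited). The gripper opens to 85 mm and grips with 20 to 120 N. Pads are 22 mm wide; open, the fingers measure 114 mm over their backs; the gripper's body (76 mm by 85 mm) begins 54 mm behind the grasp point. The pads swing forward as they close: fully open they stand 13 mm farther back than shut.
Start: joints at [1.008, 0.313, 1.498, -0, 1.331, -0.223], TCP at [174.995, 494.983, 231.294] pointing down, gripper open.
Joint ranges: [-2.94, 2.94], [-0.97, 2.17], [0.19, 2.56], [-1.23, 4.37], [0.02, 3.11], [-2.88, 2.88]. Speed limits (rad/s): [2.39, 2.39, 3.01, 3.14, 3.14, 3.14].

INTERFACE

Orientations are given as a rotation vector (axis times angle).
In Python, from bench import r, eyes, order, silhouettes gives the robot as it stands. The module is installed in compiled form; this text tells all that it offers.
- The arm moves only by the tool jog_arm, never from a script. Its argument "motion" is one flat list of numbers, 7 for each row, row after row: the opening, from -1 (shut) to 1 (fully open), then the shift along the world's x, y, z in parts of the range, where 1.0 means 0.4 m, then the turn, a rotation vector about the world's x, y, z in fractions of the full range, 1 being 360 degrees. In form: [gripper, dx, dy, dz, rx, ry, rz, gripper, dx, dy, dz, rx, ry, rz, ...]. A call has exactly 8 rows; each row is the pose to reach, as a shift and turn from the pose commanded when the call began; what a row does not reach only later rows make up. A row lasts 1/12 s, in which the tool goes at most 41.7 mm and 7.16 degrees, less where a joint would pass 70% of its speed; a pose out of reach is approached as far as the arm can. Shift and turn numbers lie between -1 and 1, and a call with a number outside is refused. A call with a gripper value outside its range is refused whole. The fingers move at their own pace and stop on an object; "grip_force" is the grip in N (left out, the last holds). Time passes only in rows, so rows that repeat a pose let the fingers close, or fill a call up. It gives the time, the measured TCP pose, the force, the opening and the grip force at its end, in the units of the state.
- r.get_obs(): the state, without advancing time (a new reading comes with each control period).
- eyes.grab_frame(name): name is "side" or "top" or "wrist"; returns a dict with "color" (420x560x3 uint8, red, green, blue), "mtx" (3x3 intrinsics, pixels), "R" (3x3) and "t" (3): a world point X has camera coordinates R X + t. Camera axes: x right, y down, z forward; pixel columns grow to the right and rows downward; lengths in mm; the calibration is good to about 2 mm. A picture is of the moment at which its call begins. There is no depth.
- order.close_job(): hands the job in; it is judged then, once.
Trained networks look in a picture, given as the dict that the camera call returned (one of the last four; its "shot" number tells which), for a name from the list of things; names that differ only in an ending like _2 or _b are one class to them, and where a whole thing is asked for, a point or a joint stands for the part that bears it (a point fixed in the world has none). Each returns a list of dicts, best first, with "p" (0 to 1); they miss things now and then, are a little off and sometimes report something else, mostly with a low value. They report only what shows in the picture. A call takes as long as a camera call. They do not tell look-alikes from the thing itself.
- silhouettes(picture, thing): "region" (420x560 bool, what is visible of it) and "rect" ([centre column, centre row, width, height] in pixels, round what is visible of it).
The state is a dict: "t": time; "joint_positions": joint angles; "joint_vel": joint speeds; "effort": joint torques, N m; "tool_pos": TCP position; "tool_rot": TCP orientation; "wrist_force": force on the tool from outside, world axes, zero at the start; "torque": the same for the moment, N m; "finger_gap": finger opening in mm; "grip_force": force on a finger pad.
Only numpy, scipy, OpenCV 4.12 (cv2) and the standard library are available. Lean on these libraries where they do the work, as an engineer would, in place of code of your own. Each camera call takes 0.05 s, during which the arm holds its last target. There are 200 camera calls.

TASK

Push the white sleeve down over the brass spigot of the test jig until it sits on the black seat, then fold the blue upper half over onto it. Push the red-headed pin down through the hole in the blue half and on into the hole of the lug beneath, pressing until its collar has brought the two halves fully shut against the spring; finish while still holding the pin pressed down like that, without letting go. Leave the three amber vials standing where they are.

Things in the scene. Friction and masses are not known exactly. Their poses are not given: they have to be found in the camera images.
- jig: Fixed clamshell test jig: grey base plate 120 (x) x 190 (y) x 12 mm; origin at its underside's centre, z up. Along its own y axis: at y = -70 mm an aluminium lug block (60 x 44 mm, top at z = 60 mm) with a vertical hole; at y = 0 the brass spigot; at y = +70 mm two hinge posts (x = -42 and +42 mm, tops at z = 68 mm). Beside the spigot the jig is open along x: room for fingers that close along x.
- spigot_seat (a point): Point on the spigot's axis at the top of the black sprung seat (40 mm square, top 22 mm above the bench); axes as the jig's. The brass spigot, upright, 17 mm in diameter, tapered over its last 6 mm, ends 20 mm above this point. The seat carries the sleeve; it yields downward from about 5 N on (0.9 N per mm, 8 mm travel).
- lug_hole (a point): Centre of the mouth of the lug's vertical hole, 60 mm above the bench, axes as the jig's. The hole is 12.5 mm in diameter, goes 48 mm deep, chamfered 2 mm.
- hinge (a point): Middle of the blue upper half's hinge axis, 60 mm above the bench; the axis runs along the jig's x; axes as the jig's. The hinge is stiff (0.1 N m): the half stays where it is left. Folded over a seated sleeve, its 3 mm rubber pad, 70 mm from the hinge, meets the sleeve and it rests at about 0.1 rad, kept up by the sprung seat. About 5 N at its hole shuts it; let go, it springs back.
- lid (a joint): Angle of the blue upper half: 0 = fully shut, growing as it opens; starts leaning back past upright, 1.8 to 2.05 rad. Plate 60 mm wide (jig x), 10 mm thick, reaching 165 mm from the hinge, 200 g; shut, it points to the jig's -y, inner face level with the hinge axis. Its outer face is flat.
- lid_hole (a point): Centre of the pin hole on the outer face of the blue half, 140 mm from the hinge axis (moves with it; its z axis is the outward normal of the outer face). The hole is 14 mm in diameter through 10 mm, chamfered 2 mm, and lies over the lug's hole when shut.
- sleeve: White plastic sleeve standing on the bench: outer diameter 34 mm, bore 20 mm right through, 40 mm high, about 50 g. Origin at the centre of its underside, z along its bore.
- pin: Locking pin standing upright in its stand: steel shank 10 mm in diameter and 40 mm long with a tapered foot, then a collar 24 mm in diameter and 4 mm thick, then a red cylindrical grip 18 mm in diameter and 34 mm high (78 mm in all), about 80 g. Origin at the centre of the foot of the shank, z up along the pin.
- pin_stand: Fixed grey block 50 x 50 x 45 mm high with one vertical hole 13 mm in diameter that holds the pin, the collar resting on the block's top. Origin at the centre of its underside.
- vial_a: Amber vial with black cap, one of three: 28 mm in diameter, 58 mm high, standing on the bench; origin at the centre of its underside. Not to be disturbed.
- vial_b: Amber vial with black cap, another of the three: 28 mm in diameter, 58 mm high, standing on the bench; origin at the centre of its underside. Not to be disturbed.
- vial_c: Amber vial with black cap, the third of the three: 28 mm in diameter, 58 mm high, standing on the bench; origin at the centre of its underside. Not to be disturbed.
Mind the look-alikes: they are no part of the job. Of the things that look like the pin, the largest one is meant.

How it is judged (in metres and radians):
On the way, in this order (a step that is already met when the one before it is completed fails the run):
1. the sleeve is pushed down over the spigot onto the seat (horizontal distance between sleeve and spigot_seat below 0.005 m and z of sleeve in the frame of spigot_seat below 0.004 m and angle between the z axis of sleeve and the z axis of jig, either way round below 0.15 rad and value of joint lid above 1 rad), for 0.2 s.
2. the blue upper half is folded over onto the seated sleeve (horizontal distance between sleeve and spigot_seat below 0.005 m and z of sleeve in the frame of spigot_seat below 0.004 m and angle between the z axis of sleeve and the z axis of jig, either way round below 0.15 rad and value of joint lid below 0.16 rad), for 0.2 s.
3. the pin has passed through the blue half into the lug's hole (z of pin in the frame of lug_hole below -0.012 m and horizontal distance between pin and lug_hole below 0.005 m and angle between the z axis of pin and the z axis of jig, either way round below 0.12 rad and value of joint lid below 0.16 rad), for 0.1 s.
At the end, for the whole second after the job is handed in: Robot still touching the pin (over 2 N), pin pressing the jig (over 3 N), upright, on the hole axis within 5 mm, foot 26.5 mm or more below the lug mouth; blue half within 0.02 rad of shut; sleeve on the spigot within 5 mm, upright, foot at most 4 mm above the free seat (horizontal distance between sleeve and spigot_seat below 0.005 m and z of sleeve in the frame of spigot_seat below 0.004 m and angle between the z axis of sleeve and the z axis of jig, either way round below 0.15 rad and z of pin in the frame of lug_hole below -0.0265 m and horizontal distance between pin and lug_hole below 0.005 m and angle between the z axis of pin and the z axis of jig, either way round below 0.12 rad and value of joint lid below 0.02 rad and contact force between pin and jig above 3 N and contact force between the fingers and pin above 2 N); the arm keeps its last pose, push and grip.
It fails at once if vial A is tipped or pushed away (over 25 mm or 0.4 rad) (distance of vial_a from where it was at the start of the episode above 0.025 m or angle between vial_a's own z axis and vertical above 0.4 rad).
It fails at once if vial B is tipped or pushed away (over 25 mm or 0.4 rad) (distance of vial_b from where it was at the start of the episode above 0.025 m or angle between vial_b's own z axis and vertical above 0.4 rad).
It fails at once if vial C is tipped or pushed away (over 25 mm or 0.4 rad) (distance of vial_c from where it was at the start of the episode above 0.025 m or angle between vial_c's own z axis and vertical above 0.4 rad).
It also fails if it takes over 66 s, if anything falls off the work surface, if the arm or the gripper's body presses on something with over 40 N, if the wrist force passes 120 N, or if a joint passes its speed limit or range.

## Working session

There is one attempt and no reset: what is moved stays moved. The work goes in short steps, Python scripts to look and compute and a tool call to move; the robot and the scene stay as the last step left them, time stands still between calls to the robot, and variables do not carry over. Pictures are saved under pics/ and viewed, at most 10 in all, crops included, and the job is handed in when it is done.

Besides the shell and the picture viewer there is one more tool, called in YAML: its name, and indented under it one key for each argument. jog_arm: Moves the arm, as the interface text tells. Its arguments: {"type":"object","properties":{"motion":{"type":"array","items":{"type":"number"}},"grip_force":{"type":"number"}},"required":["motion"]}

```bash
mkdir -p pics; cat > h.py <<'E'
import numpy as np, cv2
from bench import r, eyes, order, silhouettes
def save(f,n): cv2.imwrite(f'pics/{n}.png', f['color'][:,:,::-1])
def ray(f,u,v):
    d=f['R'].T@np.linalg.inv(f['mtx'])@np.array([u,v,1.]); c=-f['R'].T@f['t']; return c,d
def atz(f,u,v,z):
    c,d=ray(f,u,v); return c+d*(z-c[2])/d[2]
def proj(f,X):
    p=f['mtx']@(f['R']@np.array(X,float)+f['t']); return p[:2]/p[2]
E
python3 - <<'E'
from h import *
np.set_printoptions(precision=1,suppress=True)
print(r.get_obs())
F={n:eyes.grab_frame(n) for n in('top','side')}
for n,f in F.items():
    save(f,n+'0'); print(n,'cam at',-f['R'].T@f['t'],f['mtx'][0,0])
    for th in ['jig','lid','sleeve','pin','pin_stand','vial_a']:
        for d in silhouettes(f,th):
            print(n,th,round(d['p'],2),np.array(d['rect']), 'z0', atz(f,*d['rect'][:2],0)[:2])
im=np.hstack([F['top']['color'],F['side']['color']])
E
```

```text
{'t': 0.0, 'joint_positions': array([ 1. ,  0.3,  1.5, -0. ,  1.3, -0.2]), 'joint_vel': array([-0., -0., -0., -0.,  0.,  0.]), 'effort': array([  0. , -41.2, -26. ,  -0. ,   0. ,  -0. ]), 'tool_pos': array([174.9, 494.8, 230.7]), 'tool_rot': array([-0.5, -3.1,  0. ]), 'wrist_force': array([ 0.7,  0.1, -0.4]), 'torque': array([-0.,  0., -0.]), 'grip_force': 0.0, 'finger_gap': 85.5158450718068}
top cam at [360.1  44.2 982.4] 398.9838068619779
top jig 0.67 [234.1 182.9 108.5  57. ] z0 [580.5 151.9]
top lid 0.78 [198.9 173.4  46.1  43.1] z0 [603.2 241.2]
top sleeve 0.48 [347.4 175.1  14.6  14.4] z0 [ 606.5 -134.4]
top pin 0.53 [399.7 171.1  10.   13.6] z0 [ 619.7 -268.7]
top pin 0.5 [394.1 143.9   7.5  13.2] z0 [ 691.9 -256.8]
top pin 0.49 [388.8 200.1   8.9   6.1] z0 [ 543.8 -238.3]
top pin_stand 0.63 [336.3 236.1  16.   13.1] z0 [ 450.9 -104.8]
top pin_stand 0.6 [392.7 172.8  26.2  25. ] z0 [ 614.9 -250.6]
top vial_a 0.71 [232.7 180.4 107.2  65.1] z0 [586.9 155.7]
top vial_a 0.57 [336.8 237.1  11.1  13.3] z0 [ 448.4 -106. ]
top vial_a 0.46 [152.2 241.6  17.8  10.3] z0 [430.1 345.5]
side cam at [  94.4 -692.   778. ] 498.65021567485445
side jig 0.95 [282.4 192.2  87.1 134.3] z0 [653.1 231.5]
side lid 0.95 [257.1 160.2  37.9  70.9] z0 [670.  404.9]
side sleeve 0.72 [351.6 279.4  15.5  26.9] z0 [ 619.4 -120. ]
side pin 0.58 [351.9 315.4   6.4  20.4] z0 [ 559.6 -200.9]
side pin 0.56 [419.2 295.2   6.2  23.8] z0 [ 715.2 -227.9]
side pin_stand 0.89 [390.1 315.6  39.   42.1] z0 [ 626.  -239.8]
side vial_a 0.81 [280.4 295.   14.4  31. ] z0 [462.8 -82.1]
side vial_a 0.76 [186.1 188.8  15.   26.8] z0 [436.6 371.7]
side vial_a 0.74 [317.6 354.1  12.8  30.1] z0 [ 448.4 -243.4]
```

View pics/top0.png

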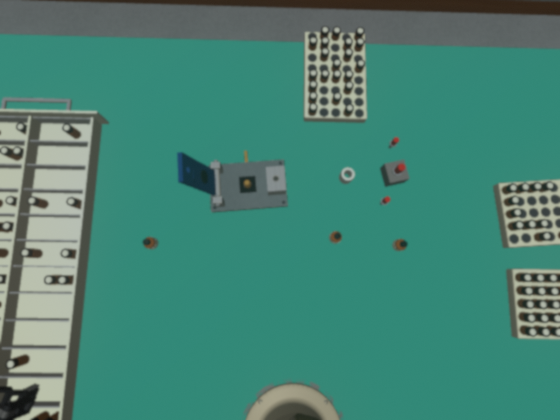

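View pics/side0.png

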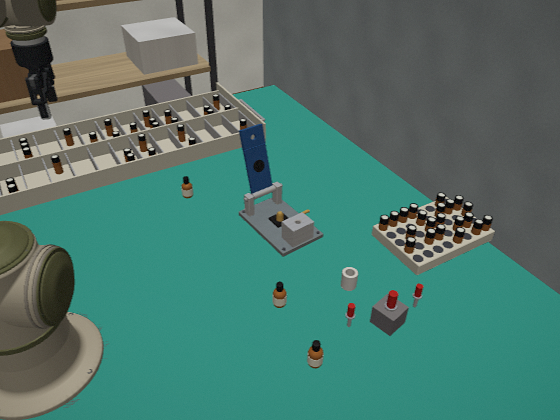

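The top view shows the jig at about (248,184), with its lug towards -y and the lid leaning to +y. The sleeve is at (348,175), the pin in its stand at (400,168), and two smaller look-alike pins at (394,141) and (386,200). The vials are at (150,242), (336,237) and (400,245). The side view agrees. I'll move in for close-up views.

The rows are not in the units I measure in: shifts go in shares of 0.4 m and turns go in shares of 360 degrees. I convert before sending: -0.24 m is -0.6, 0.22 m is 0.55, -43 degrees is -0.1194.

jog_arm:
  motion: [1,0.075,-0.075,0.3,0,0,-0.0139,1,0.15,-0.15,0.3,0,0,-0.0278,1,0.225,-0.225,0.35,0,0,-0.0417,1,0.3,-0.3,0.375,0,0,-0.0556,1,0.375,-0.375,0.375,0,0,-0.0694,1,0.4375,-0.45,0.375,0,0,-0.0833,1,0.5,-0.525,0.375,0,0,-0.1,1,0.55,-0.6,0.375,0,0,-0.1194]

```text
t: 1.37
tool_pos: [363.4, 294.3, 378.2]
tool_rot: [1.635, 2.682, 0.002]
wrist_force: [0.5, 0.5, 0.1]
finger_gap: 85.0
grip_force: 0.0
```

To row units: -0.19 m is -0.475, -0.18 m is -0.45, -29 degrees is -0.0806.

jog_arm:
  motion: [1,0.075,-0.075,0,0,0,-0.0139,1,0.125,-0.15,0,0,0,-0.0278,1,0.175,-0.225,0,0,0,-0.0417,1,0.225,-0.3,0,0,0,-0.0556,1,0.275,-0.375,0,0,0,-0.0694,1,0.2875,-0.45,0,0,0,-0.0806,1,0.3,-0.475,0,0,0,-0.0806,1,0.3,-0.475,0,0,0,-0.0806]

```text
t: 2.03
tool_pos: [483.0, 103.9, 377.1]
tool_rot: [-2.252, -2.19, 0.001]
wrist_force: [0.2, 1.2, -0.2]
finger_gap: 85.4
grip_force: 0.0
```

```bash
python3 - <<'E'
from h import *
np.set_printoptions(precision=2,suppress=True)
f=eyes.grab_frame('wrist'); save(f,'w1'); print('cam',-f['R'].T@f['t'],f['R'],f['mtx'][0,0], r.get_obs()['tool_pos'],r.get_obs()['joint_positions'])
import pickle; pickle.dump(f,open('w1.pkl','wb'))
for th in ['jig','lid','sleeve','pin','pin_stand','vial_a']:
    for d in silhouettes(f,th): print(th,round(d['p'],2),np.array(d['rect']), atz(f,*d['rect'][:2],40)[:2])
E
```

```text
cam [485.12 188.72 519.05] [[ 1.   -0.03  0.  ]
 [-0.03 -0.95  0.33]
 [-0.01 -0.33 -0.95]] 326.54797125562044 [482.49 105.46 377.32] [-0.02  0.18  1.29  0.    1.67  0.  ]
jig 0.72 [351.9 108.4 112.7 194.1] [586.79 161.3 ]
lid 0.79 [363.8  55.3  93.4  85. ] [599.79 229.58]
sleeve 0.66 [352.1 280.5  27.7  29.4] [ 599.32 -119.17]
sleeve 0.53 [351.4 108.4 117.3 187.4] [586.09 161.32]
pin 0.73 [357.5 351.4  17.4  24.3] [ 615.83 -270.14]
pin 0.45 [315.8 324.6  10.1  27.1] [ 538.64 -207.97]
pin_stand 0.84 [355.3 335.1  32.2  41.5] [ 610.05 -233.06]
vial_a 0.86 [257.9 343.5  13.   30.7] [ 433.47 -246.74]
vial_a 0.85 [265.4 266.9  15.   27.3] [453.89 -88.85]
```

View pics/w1.png

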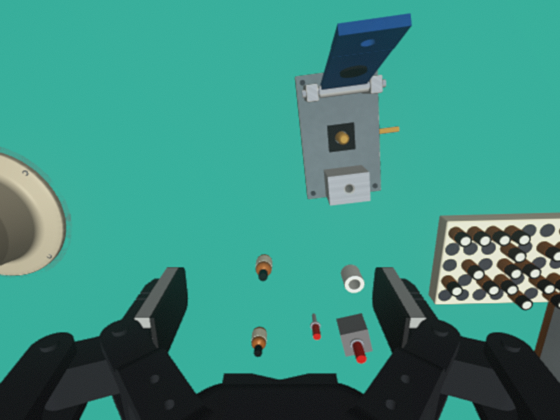

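The wrist view shows the spigot at (342,137), the lug hole at (349,188) and the plate corners at (297,77), (307,199) and (380,190). The sleeve is at (351,278), the big pin at (357,343), and a small look-alike at (315,328). The path is clear.

```bash
cat >> h.py <<'E'
from scipy.optimize import least_squares
def fitjig(obs, x0=(590,110,0)):
    # obs: list of (frame, local pt, pixel)
    def res(q):
        c,s=np.cos(q[2]),np.sin(q[2]); o=[]
        for f,p,u in obs: o+=list(proj(f,[q[0]+c*p[0]-s*p[1],q[1]+s*p[0]+c*p[1],p[2]])-np.array(u))
        return o
    s=least_squares(res,x0,x_scale=[1,1,.01],loss='soft_l1'); return s.x,np.array(s.fun).reshape(-1,2)
def tri(obs):
    A=[];b=[]
    for f,u in obs:
        c,d=ray(f,*u); d=d/np.linalg.norm(d); P=np.eye(3)-np.outer(d,d); A.append(P); b.append(P@c)
    return np.linalg.lstsq(np.vstack(A),np.hstack(b),rcond=None)[0]
E
python3 - <<'E'
from h import *
import pickle
np.set_printoptions(precision=3,suppress=True)
f=pickle.load(open('w1.pkl','rb'))
print(fitjig([(f,(-60,95,12),(297,77)),(f,(-60,-95,12),(307,199)),(f,(60,-95,12),(380,190)),(f,(0,0,42),(342,137)),(f,(0,-70,60),(349,188))]))
T=eyes.grab_frame('top')
print(fitjig([(T,(0,0,42),(247,184)),(T,(0,-70,60),(276.5,178))]))
print('sleeve top',atz(f,352,284,40),atz(T,347.7,174.5,40))
print('pin head',atz(f,361,356,83),atz(T,401,167.5,83))
E
```

```text
(array([576.292, 119.563,   0.092]), array([[-2.398, -1.968],
       [-0.111, -0.294],
       [ 0.588,  0.215],
       [ 1.672,  1.637],
       [-0.307,  0.234]]))
(array([569.101, 115.381,   0.167]), array([[ 0.367, -0.049],
       [-0.362,  0.053]]))
sleeve top [ 599.447 -126.027   40.   ] [ 597.956 -127.897   40.   ]
pin head [ 610.477 -238.869   83.   ] [ 606.532 -245.692   83.   ]
```

To row units: -0.24 m is -0.6, -0.22 m is -0.55.

jog_arm:
  motion: [1,0.05,-0.0875,0,0,0,0,1,0.1,-0.175,0,0,0,0,1,0.15,-0.25,-0.0375,0,0,0,1,0.2,-0.325,-0.075,0,0,0,1,0.25,-0.4,-0.125,0,0,0,1,0.2875,-0.475,-0.175,0,0,0,1,0.3,-0.55,-0.225,0,0,0,1,0.3,-0.6,-0.3,0,0,0]

```text
t: 3.1
tool_pos: [603.5, -136.5, 257.1]
tool_rot: [2.248, 2.19, 0.001]
wrist_force: [0.4, -0.0, -0.2]
finger_gap: 85.5
grip_force: 0.0
```

To row units: -0.08 m is -0.2, -0.06 m is -0.15.

jog_arm:
  motion: [1,0,0,-0.075,0,0,0,1,0,0,-0.15,0,0,0,1,0,0,-0.2,0,0,0,1,0,0,-0.2,0,0,0,1,0,0,-0.2,0,0,0,1,0,0,-0.2,0,0,0,1,0,0,-0.2,0,0,0,1,0,0,-0.2,0,0,0]

```text
t: 3.77
tool_pos: [602.9, -134.2, 179.0]
tool_rot: [2.248, 2.191, 0.002]
wrist_force: [-0.8, 0.5, -0.5]
finger_gap: 85.4
grip_force: 0.0
```

```bash
python3 - <<'E'
from h import *
import pickle
np.set_printoptions(precision=2,suppress=True)
f=eyes.grab_frame('wrist'); save(f,'w2'); print('cam',-f['R'].T@f['t'], r.get_obs()['tool_pos'],r.get_obs()['joint_positions'])
pickle.dump(f,open('w2.pkl','wb'))
for th in ['jig','lid','sleeve','pin','pin_stand','vial_a']:
    for d in silhouettes(f,th): print(th,round(d['p'],2),np.array(d['rect']), atz(f,*d['rect'][:2],40)[:2])
E
```

```text
cam [604.37 -49.36 320.85] [ 602.72 -134.21  178.62] [-0.41  0.56  1.27 -0.    1.31 -0.38]
jig 0.85 [212.4   4.7  59.    9.3] [556.42  12.37]
sleeve 0.89 [277.9 178.   39.1  48.4] [ 601.95 -123.3 ]
pin 0.61 [215.6 269.8  25.9  40.5] [ 538.43 -214.29]
pin 0.59 [290.4 310.9  22.1  43. ] [ 610.9  -264.45]
pin 0.55 [364.6 290.5  24.2  43. ] [ 685.77 -242.11]
pin_stand 0.79 [291.6 288.4  55.1  74.7] [ 612.51 -237.58]
vial_a 0.89 [121.6 298.3  39.7  47. ] [ 440.62 -244.35]
vial_a 0.71 [108.9 148.8  52.   36.9] [457.48 -93.53]
vial_a 0.45 [290.7 311.7  22.4  43. ] [ 611.19 -265.44]
```

View pics/w2.png

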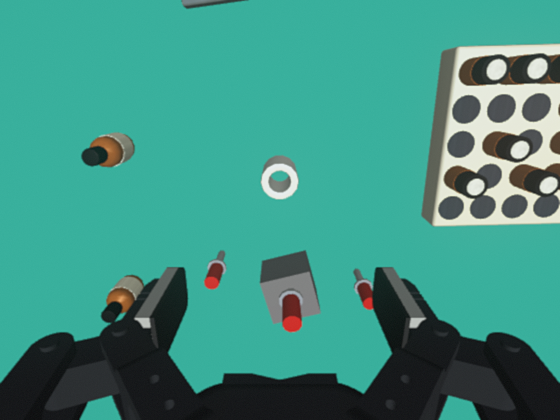

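The close view shows the sleeve's bore at (280,179). The pin in its stand has its head at (291,323) and its collar at (290,297). Two small pins flank it, and there are vials at (95,155) and (112,310).

```bash
python3 - <<'E'
from h import *
import pickle
np.set_printoptions(precision=2,suppress=True)
f=pickle.load(open('w2.pkl','rb')); f1=pickle.load(open('w1.pkl','rb'))
print('sleeve',atz(f,280,180,40)); print('pin',atz(f,291.5,324,83),atz(f,290.5,302,49), tri([(f,(291.5,324)),(f1,(361,357.5))]))
# sleeve white mask
h=cv2.cvtColor(f['color'],cv2.COLOR_RGB2HSV); s=f['color'][150:205,255:305]
m=(h[...,1]<40)&(h[...,2]>180); m[:150]=0;m[205:]=0;m[:,:255]=0;m[:,305:]=0
v,u=np.nonzero(m); print('white ring rect',u.min(),u.max(),v.min(),v.max(), atz(f,(u.min()+u.max())/2,(v.min()+v.max())/2,40))
# lid tip from w1: unknown lean
for a in (1.8,1.9,2.0,2.05):
    o=[]
    for x in(-30,30):
        y=70-165*np.cos(a);z=60+165*np.sin(a); q=(575,119,.11);c,s=np.cos(q[2]),np.sin(q[2])
        o.append(proj(f1,[q[0]+c*x-s*y,q[1]+s*x+c*y,z]))
    print(a,o)
E
```

```text
sleeve [ 603.76 -125.18   40.  ]
pin [ 610.66 -245.39   83.  ] [ 610.95 -247.09   49.  ] [ 611.23 -246.64   79.85]
white ring rect 261 297 164 198 [ 602.85 -126.08   40.  ]
1.8 [array([336.37,  45.14]), array([409.34,  34.01])]
1.9 [array([333.89,  24.9 ]), array([407.06,  13.54])]
2.0 [array([331.17,   5.74]), array([404.08,  -5.77])]
2.05 [array([329.74,  -3.27]), array([402.35, -14.83])]
```

To row units: -0.164 m is -0.41, 0.008 m is 0.02.

jog_arm:
  motion: [1,0,0.02,-0.075,0,0,0,1,0,0.02,-0.15,0,0,0,1,0,0.02,-0.225,0,0,0,1,0,0.02,-0.3,0,0,0,1,0,0.02,-0.3625,0,0,0,1,0,0.02,-0.41,0,0,0,1,0,0.02,-0.41,0,0,0,1,0,0.02,-0.41,0,0,0]

```text
t: 4.78
tool_pos: [602.2, -126.1, 13.3]
tool_rot: [-2.249, -2.192, 0.001]
wrist_force: [-0.3, 0.2, 0.6]
finger_gap: 85.5
grip_force: 0.0
```

jog_arm:
  motion: [-1,0,0,0,0,0,0,-1,0,0,0,0,0,0,-1,0,0,0,0,0,0,-1,0,0,0,0,0,0,-1,0,0,0,0,0,0,-1,0,0,0,0,0,0,-1,0,0,0,0,0,0,-1,0,0,0,0,0,0]
  grip_force: 40

```text
t: 5.45
tool_pos: [602.8, -126.4, 14.5]
tool_rot: [2.249, 2.192, 0.001]
wrist_force: [-2.2, 1.0, 6.1]
finger_gap: 32.8
grip_force: 39.8
```

To row units: 0.186 m is 0.465, 0.11 m is 0.275, 7 degrees is 0.0194.

jog_arm:
  motion: [-1,0,0,0.0875,0,0,0,-1,0,0.025,0.175,0,0,0.0028,-1,-0.0125,0.1,0.25,0,0,0.0056,-1,-0.025,0.1875,0.29,0,0,0.0111,-1,-0.0375,0.275,0.29,0,0,0.0167,-1,-0.05,0.3625,0.29,0,0,0.0194,-1,-0.0625,0.425,0.29,0,0,0.0194,-1,-0.0675,0.465,0.29,0,0,0.0194]

```text
t: 6.12
tool_pos: [574.4, 62.5, 129.7]
tool_rot: [-2.109, -2.328, -0.0]
wrist_force: [0.1, 0.7, 0.5]
finger_gap: 32.8
grip_force: 40.1
```

```bash
python3 - <<'E'
from h import *
import pickle
np.set_printoptions(precision=2,suppress=True)
for i in range(4): f=eyes.grab_frame('wrist')
save(f,'w3'); o=r.get_obs(); print('cam',-f['R'].T@f['t'], o['tool_pos'],o['tool_rot'],o['wrist_force'],o['finger_gap'])
pickle.dump((f,o),open('w3.pkl','wb'))
E
```

```text
cam [566.65 144.97 271.49] [575.41  59.62 129.48] [ 2.11  2.33 -0.  ] [ 0.12  0.1  -0.86] 32.860794310585526
```

View pics/w3.png

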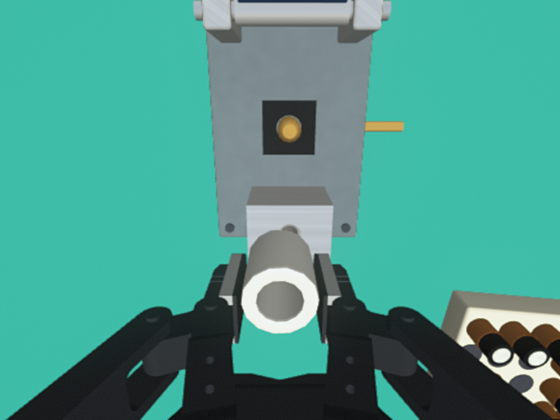

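The wrist view shows the spigot top at (289,129) and the seat square from (263,100) to (316,154). The held sleeve's top bore is at (280.5,300), and the jig edges are parallel to the tool.

```bash
python3 - <<'E'
from h import *
import pickle
np.set_printoptions(precision=2,suppress=True)
f,o=pickle.load(open('w3.pkl','rb'))
J=[(f,(0,0,42),(289.3,129.5)),(f,(-60,-95,12),(219.5,236.5)),(f,(60,-95,12),(357,236.5)),(f,(-20,20,22),(263,100)),(f,(20,20,22),(316.5,100)),(f,(-20,-20,22),(263,154.5)),(f,(20,-20,22),(316,154))]
print(fitjig(J)); print('yaw tool',2*np.degrees(np.arctan2(o['tool_rot'][1],o['tool_rot'][0]))-90)
g=cv2.cvtColor(f['color'],cv2.COLOR_RGB2HSV)
m=((g[...,1]<40)&(g[...,2]>200)).astype(np.uint8); m[:240]=0; m[345:]=0; m[:,:240]=0; m[:,322:]=0
c,_=cv2.findContours(m,cv2.RETR_CCOMP,cv2.CHAIN_APPROX_NONE)
for k in c:
    if len(k)>40:
        e=cv2.fitEllipse(k); print(len(k),e, atz(f,*e[0],o['tool_pos'][2]+25.5), o['tool_pos'])
E
```

```text
(array([576.79, 119.38,   0.1 ]), array([[ 0.9 ,  1.02],
       [-0.02,  0.95],
       [ 0.01,  0.55],
       [-0.9 , -0.54],
       [ 0.48, -0.69],
       [ 0.15, -0.49],
       [-0.82, -0.14]]))
yaw tool 5.561834716272571
199 ((279.6322326660156, 300.1387023925781), (64.43611907958984, 75.62491607666016), 89.74900817871094) [574.96  61.81 154.98] [575.41  59.62 129.48]
128 ((279.6454772949219, 300.8606872558594), (42.031646728515625, 49.00091552734375), 89.6095962524414) [575.    61.45 154.98] [575.41  59.62 129.48]
```

To row units: -0.064 m is -0.16, 0.058 m is 0.145.

jog_arm:
  motion: [-1,0.0025,0.075,0,0,0,0,-1,0.0038,0.145,0,0,0,0,-1,0.0038,0.145,-0.075,0,0,0,-1,0.0038,0.145,-0.1375,0,0,0,-1,0.0038,0.145,-0.16,0,0,0,-1,0.0038,0.145,-0.16,0,0,0,-1,0.0038,0.145,-0.16,0,0,0,-1,0.0038,0.145,-0.16,0,0,0]

```text
t: 6.98
tool_pos: [577.9, 117.2, 67.0]
tool_rot: [2.111, 2.324, 0.003]
wrist_force: [-0.3, -0.1, -0.4]
finger_gap: 32.6
grip_force: 40.1
```

```bash
python3 - <<'E'
from h import *
import pickle
np.set_printoptions(precision=2,suppress=True)
S=eyes.grab_frame('side');f=eyes.grab_frame('wrist');o=r.get_obs(); print(o['tool_pos'],o['wrist_force'],o['finger_gap'])
s=proj(S,[577,120,50]).astype(int); print(s)
a=cv2.resize(S['color'][s[1]-50:s[1]+50,s[0]-67:s[0]+67],(536,400),interpolation=cv2.INTER_CUBIC)
b=cv2.resize(f['color'][180:380,205:355],(264,352),interpolation=cv2.INTER_CUBIC); b=np.vstack([b,np.zeros((48,264,3),np.uint8)])
cv2.imwrite('pics/c4.png',np.hstack([a,b])[:,:,::-1]); pickle.dump((f,S,o),open('w4.pkl','wb'))
E
```

```text
[577.68 117.44  66.88] [-1.46 -0.92  0.13] 32.857690299108015
[279 208]
```

View pics/c4.png

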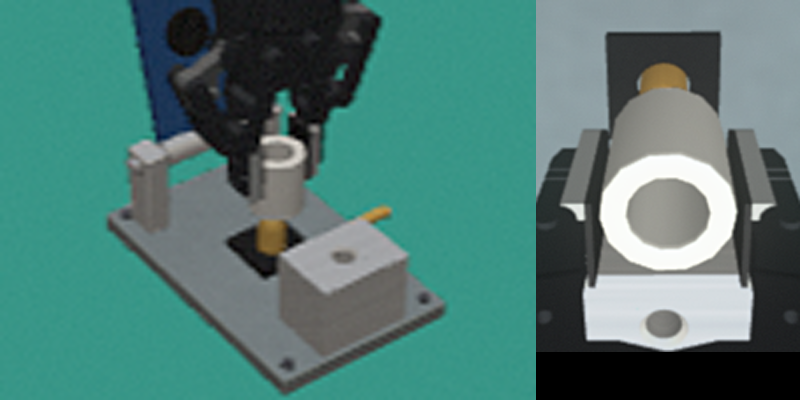

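Both crops show the sleeve standing about 2 mm too far to +x: bore at crop column 669, spigot at 663. I'll check y numerically.

```bash
python3 - <<'E'
from h import *
import pickle
np.set_printoptions(precision=2,suppress=True)
f,S,o=pickle.load(open('w4.pkl','rb'))
J=[(f,(-20,20,22),(245.3,198.8)),(f,(20,20,22),(309.5,198.8)),(f,(0,-70,60),(277.7,363.5))]
print(fitjig(J,(577,119,.1)))
g=cv2.cvtColor(f['color'],cv2.COLOR_RGB2HSV)
m=((g[...,1]<40)&(g[...,2]>215)).astype(np.uint8); m[:260]=0; m[338:]=0; m[:,:238]=0; m[:,322:]=0
for k in cv2.findContours(m,cv2.RETR_CCOMP,cv2.CHAIN_APPROX_NONE)[0]:
    if len(k)>60:
        e=cv2.fitEllipse(k); print(e[:2], atz(f,*e[0],o['tool_pos'][2]+25.5), o['tool_pos'])
# side: sleeve top centre ray vs z
print('side sleeve top',atz(S,282.25,196,92.4),'seat-bottom of spigot',atz(S,279.75,221.5,22))
for q in[(577,119),(576,119),(577,121),(576,117)]: print(q,proj(S,[*q,92.4]),proj(S,[*q,22]))
E
```

```text
(array([576.33, 120.18,   0.1 ]), array([[-1.04, -0.33],
       [ 1.1 , -0.44],
       [-0.01,  2.03]]))
((279.47027587890625, 337.00018310546875), (0.018566664308309555, 76.82051086425781)) [579.29  99.41  92.38] [577.68 117.44  66.88]
((279.58404541015625, 300.05975341796875), (64.7259750366211, 75.79071807861328)) [577.52 118.49  92.38] [577.68 117.44  66.88]
((279.6456604003906, 300.67718505859375), (41.47188949584961, 48.65958023071289)) [577.58 118.19  92.38] [577.68 117.44  66.88]
side sleeve top [578.78 109.04  92.4 ] seat-bottom of spigot [570.61 105.11  22.  ]
(577, 119) [279.43 194.03] [279.13 217.53]
(576, 119) [279.06 194.15] [278.77 217.66]
(577, 121) [279.   193.59] [278.71 217.08]
(576, 117) [279.49 194.59] [279.19 218.11]
```

To row units: -0.018 m is -0.045, -0.002 m is -0.005.

jog_arm:
  motion: [-1,-0.005,0.0038,0,0,0,0,-1,-0.005,0.0038,0,0,0,0,-1,-0.005,0.0038,-0.0125,0,0,0,-1,-0.005,0.0038,-0.025,0,0,0,-1,-0.005,0.0038,-0.035,0,0,0,-1,-0.005,0.0038,-0.045,0,0,0,-1,-0.005,0.0038,-0.045,0,0,0,-1,-0.005,0.0038,-0.045,0,0,0]

```text
t: 7.75
tool_pos: [574.7, 119.3, 47.1]
tool_rot: [-2.111, -2.326, 0.001]
wrist_force: [0.2, -0.1, -0.5]
finger_gap: 32.8
grip_force: 40.1
```

To row units: -0.011 m is -0.0275, -0.009 m is -0.0225.

jog_arm:
  motion: [-1,0,0,-0.0075,0,0,0,-1,0,0,-0.015,0,0,0,-1,0,0,-0.0225,0,0,0,-1,0,0,-0.0275,0,0,0,-1,0,0,-0.0275,0,0,0,-1,0,0,-0.0275,0,0,0,-1,0,0,-0.0275,0,0,0,-1,0,0,-0.0275,0,0,0]

```text
t: 8.42
tool_pos: [574.8, 119.3, 36.5]
tool_rot: [2.112, 2.326, 0.0]
wrist_force: [-0.9, -0.5, 3.3]
finger_gap: 32.7
grip_force: 40.3
```

To row units: 0.11 m is 0.275, 0.08 m is 0.2.

jog_arm:
  motion: [0.5,0,0,0,0,0,0,0.5,0,0,0,0,0,0,0.5,0,0,0,0,0,0,0.5,0,0,0,0,0,0,0.5,0,0,0.05,0,0,0,0.5,0,0,0.1125,0,0,0,0.5,0,0,0.2,0,0,0,0.5,0,0,0.275,0,0,0]

```text
t: 9.08
tool_pos: [574.8, 119.3, 148.1]
tool_rot: [2.112, 2.326, 0.0]
wrist_force: [1.7, -0.3, 0.6]
finger_gap: 63.9
grip_force: 0.0
```

```bash
python3 - <<'E'
from h import *
import pickle
np.set_printoptions(precision=2,suppress=True)
S=eyes.grab_frame('side');f=eyes.grab_frame('wrist');o=r.get_obs(); print(o['tool_pos'],o['wrist_force'],o['finger_gap'],o['joint_positions'])
s=proj(S,[577,150,90]).astype(int)
a=cv2.resize(S['color'][s[1]-70:s[1]+70,s[0]-60:s[0]+60],(343,400),interpolation=cv2.INTER_CUBIC)
b=cv2.resize(f['color'],(453,340)); b=np.vstack([b,np.zeros((60,453,3),np.uint8)])
cv2.imwrite('pics/c5.png',np.hstack([a,b])[:,:,::-1]); pickle.dump((f,S,o),open('w5.pkl','wb'))
E
```

```text
[577.07 119.41 151.55] [ 1.18 -0.27  0.75] 64.02353706127221 [ 0.01  0.52  1.41 -0.    1.2  -0.09]
```

View pics/c5.png

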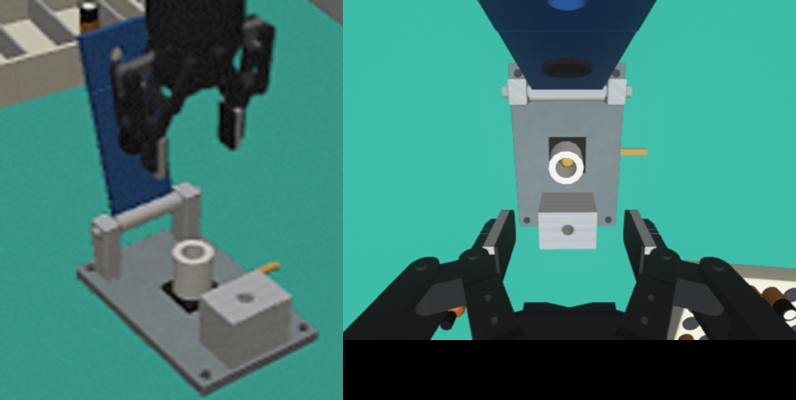

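The sleeve sits seated on the spigot in both views, and the lid is untouched. Next I'll go over and behind the lid with the fingers shut.

To row units: 0.175 m is 0.4375, 0.105 m is 0.2625.

jog_arm:
  motion: [-1,0,0,0.1,0,0,0,-1,0,0,0.2,0,0,0,-1,0,0,0.275,0,0,0,-1,0,0.075,0.2875,0,0,0,-1,-0.0125,0.175,0.2875,0,0,0,-1,-0.025,0.2625,0.2875,0,0,0,-1,-0.0375,0.35,0.2875,0,0,0,-1,-0.045,0.4375,0.2875,0,0,0]
  grip_force: 20

```text
t: 9.85
tool_pos: [556.1, 296.0, 260.6]
tool_rot: [-2.111, -2.326, 0.001]
wrist_force: [-0.8, -0.6, -0.2]
finger_gap: 0.1
grip_force: 0.0
```

To row units: -0.085 m is -0.2125, -0.06 m is -0.15.

jog_arm:
  motion: [-1,0,0,0,0,0,0,-1,0,0,-0.075,0,0,0,-1,0,0,-0.15,0,0,0,-1,0,0,-0.2125,0,0,0,-1,0,0,-0.2125,0,0,0,-1,0,0,-0.2125,0,0,0,-1,0,0,-0.2125,0,0,0,-1,0,0,-0.2125,0,0,0]

```text
t: 10.52
tool_pos: [557.7, 294.4, 178.4]
tool_rot: [2.111, 2.325, 0.005]
wrist_force: [-0.1, 0.1, 0.2]
finger_gap: 0.0
grip_force: 0.0
```

```bash
python3 - <<'E'
from h import *
import pickle
np.set_printoptions(precision=2,suppress=True)
o=r.get_obs(); print(o['tool_pos'],o['wrist_force'],o['finger_gap'])
S=np.array([575.,120.2]);ey=np.array([-.1,.995]);
print('jig xy',np.array([[.995,.1],[-.1,.995]])@(o['tool_pos'][:2]-S))
for a in [1.85,1.6,1.4,1.2,1.0,.8,.6,.4,.2,.1]:
    rho=118
    y=70-rho*np.cos(a)+10*np.sin(a); z=60+rho*np.sin(a)+10*np.cos(a)
    y+=11 if a>.6 else 11*a/.6   # finger half width on the +y side
    print(a,S+ey*y,z)
E
```

```text
[557.65 294.44 178.42] [-0.08  0.06  0.17] 0.043009982652789755
jig xy [  0.17 175.1 ]
1.85 [562.69 242.72] 170.67457148284026
1.6 [565.56 214.17] 177.65768993588472
1.4 [567.92 190.64] 177.98273956764072
1.2 [570.24 167.52] 173.60418968889942
1.0 [572.43 145.73] 164.69659926601318
0.8 [574.4  126.13] 151.61508581961533
0.6 [576.07 109.51] 134.88116800971096
0.4 [577.75  92.88] 115.16197433244962
0.2 [579.    80.41] 93.24364681222963
0.1 [579.46  75.84] 81.73038481710599
```

To row units: -0.112 m is -0.28, 0.01 m is 0.025.

jog_arm:
  motion: [-1,0.005,-0.05,0,0,0,0,-1,0.01,-0.1,0,0,0,0,-1,0.0125,-0.13,0,0,0,0,-1,0.015,-0.16,0,0,0,0,-1,0.0175,-0.19,0,0,0,0,-1,0.02,-0.22,0,0,0,0,-1,0.025,-0.25,0,0,0,0,-1,0.0275,-0.28,0,0,0,0]

```text
t: 11.18
tool_pos: [568.8, 181.9, 178.7]
tool_rot: [2.11, 2.324, 0.005]
wrist_force: [0.5, 1.2, -0.8]
finger_gap: 0.3
grip_force: 0.4
```

To row units: -0.073 m is -0.1825, -0.005 m is -0.0125.

jog_arm:
  motion: [-1,0.0025,-0.025,-0.0025,0,0,0,-1,0.005,-0.05,-0.0125,0,0,0,-1,0.0075,-0.075,-0.0225,0,0,0,-1,0.01,-0.1,-0.0325,0,0,0,-1,0.0125,-0.125,-0.05,0,0,0,-1,0.015,-0.145,-0.065,0,0,0,-1,0.0175,-0.1625,-0.08,0,0,0,-1,0.02,-0.1825,-0.1,0,0,0]

```text
t: 11.85
tool_pos: [575.9, 108.7, 135.7]
tool_rot: [2.112, 2.326, 0.0]
wrist_force: [0.7, 0.5, -0.7]
finger_gap: -0.4
grip_force: 0.0
```

```bash
python3 - <<'E'
from h import *
np.set_printoptions(precision=2,suppress=True)
S=eyes.grab_frame('side');f=eyes.grab_frame('wrist');o=r.get_obs(); print(o['tool_pos'],o['wrist_force'])
s=proj(S,[577,150,90]).astype(int)
a=cv2.resize(S['color'][s[1]-70:s[1]+70,s[0]-60:s[0]+60],(343,400),interpolation=cv2.INTER_CUBIC)
b=cv2.resize(f['color'],(453,340)); b=np.vstack([b,np.zeros((60,453,3),np.uint8)])
cv2.imwrite('pics/c6.png',np.hstack([a,b])[:,:,::-1])
E
```

```text
[575.35 108.19 134.67] [-0.3   0.44 -0.8 ]
```

View pics/c6.png

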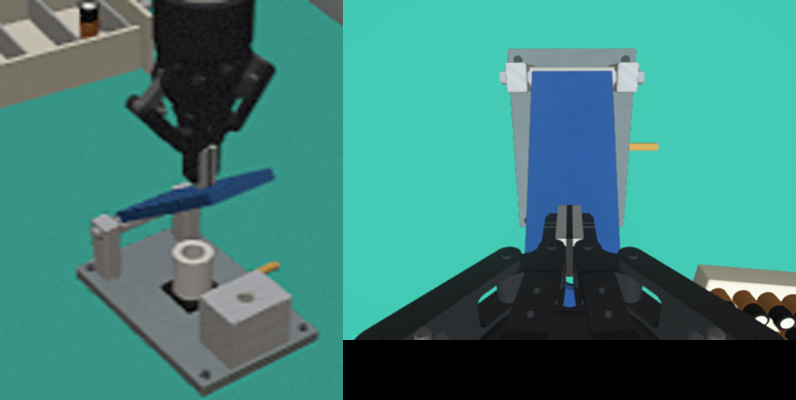

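The lid is folding at about 0.6 rad under the finger, and the sleeve is still seated. I'll continue down.

To row units: -0.053 m is -0.1325, -0.052 m is -0.13.

jog_arm:
  motion: [-1,0.0025,-0.02,-0.025,0,0,0,-1,0.005,-0.0375,-0.05,0,0,0,-1,0.0075,-0.055,-0.0775,0,0,0,-1,0.0088,-0.07,-0.105,0,0,0,-1,0.01,-0.0775,-0.12,0,0,0,-1,0.01,-0.0825,-0.13,0,0,0,-1,0.01,-0.0825,-0.1325,0,0,0,-1,0.01,-0.0825,-0.1325,0,0,0]

```text
t: 12.62
tool_pos: [579.9, 76.4, 83.3]
tool_rot: [-2.112, -2.326, 0.0]
wrist_force: [-0.1, -0.1, 1.0]
finger_gap: -0.0
grip_force: 0.0
```

To row units: 0.1 m is 0.25, 0.08 m is 0.2.

jog_arm:
  motion: [-1,0,0,-0.01,0,0,0,-1,0,0,-0.0125,0,0,0,-1,0,0,-0.0125,0,0,0,-1,0,0,-0.0125,0,0,0,-1,0,0,0.05,0,0,0,-1,0,-0.025,0.125,0,0,0,-1,0.005,-0.1,0.2,0,0,0,-1,0.0125,-0.175,0.25,0,0,0]

```text
t: 13.28
tool_pos: [585.1, 6.4, 186.3]
tool_rot: [2.107, 2.327, 0.002]
wrist_force: [0.8, 0.6, 1.2]
finger_gap: 0.2
grip_force: 0.0
```

To row units: -0.19 m is -0.475, -0.185 m is -0.4625.

jog_arm:
  motion: [0.4,0.0075,-0.0875,0,0,0,0,0.4,0.015,-0.175,0,0,0,0,0.4,0.025,-0.2625,0,0,0,0,0.4,0.035,-0.35,0,0,0,0,0.4,0.045,-0.425,0,0,0,0,0.4,0.05,-0.4625,0,0,0,0,0.4,0.05,-0.475,0,0,0,0,0.4,0.05,-0.475,0,0,0,0]

```text
t: 13.95
tool_pos: [604.7, -183.9, 183.1]
tool_rot: [-2.112, -2.325, -0.0]
wrist_force: [-0.3, 0.6, 0.1]
finger_gap: 59.5
grip_force: 0.0
```

```bash
python3 - <<'E'
from h import *
import pickle
np.set_printoptions(precision=2,suppress=True)
S=eyes.grab_frame('side');f=eyes.grab_frame('wrist');o=r.get_obs(); print(o['tool_pos'],o['wrist_force'],o['finger_gap'])
pickle.dump((f,o),open('w7.pkl','wb'))
g=cv2.cvtColor(f['color'],cv2.COLOR_RGB2HSV)
m=(((g[...,0]<8)|(g[...,0]>172))&(g[...,1]>150)&(g[...,2]>60)).astype(np.uint8)
n,l,st,c=cv2.connectedComponentsWithStats(m)
for i in range(1,n):
    if st[i,4]>50: print(st[i],c[i],atz(f,*c[i],75))
s=proj(S,[577,100,70]).astype(int)
a=cv2.resize(S['color'][s[1]-70:s[1]+70,s[0]-60:s[0]+60],(343,400),interpolation=cv2.INTER_CUBIC)
b=cv2.resize(f['color'],(453,340)); b=np.vstack([b,np.zeros((60,453,3),np.uint8)])
cv2.imwrite('pics/c7.png',np.hstack([a,b])[:,:,::-1])
E
```

```text
[ 604.84 -182.17  183.42] [-0.    0.49 -0.13] 59.43076394221223
[194 214  15  17 179] [200.73 222.89] [ 541.58 -208.07   75.  ]
[270 249  20  34 509] [280.24 266.52] [ 611.08 -242.53   75.  ]
[351 248  17  21 126] [360.65 256.97] [ 679.   -226.64   75.  ]
```

View pics/c7.png

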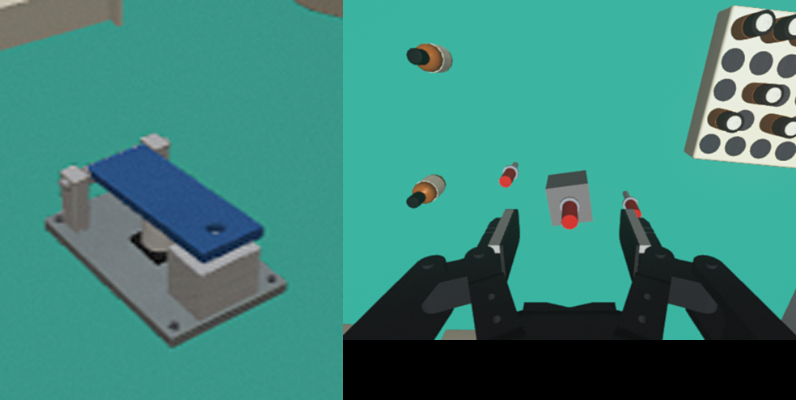

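The lid rests on the sleeve, nearly shut. In the wrist view the pin's head is at full-frame pixel (279.5,274), clear of the small pins at (201,223) and (361,257).

```bash
python3 - <<'E'
from h import *
import pickle
np.set_printoptions(precision=2,suppress=True)
f,o=pickle.load(open('w7.pkl','rb'))
for q in[(610,-246),(611,-246),(611,-244)]:
    d=9
    P=[proj(f,[q[0]+d*np.cos(t),q[1]+d*np.sin(t),z]) for t in np.linspace(0,6.28,60) for z in(49,83)]
    P=np.array(P); print(q,P.min(0),P.max(0))
print('seen 270..290 rows 249..283')
E
```

```text
(610, -246) [268.01 247.08] [289.21 283.97]
(611, -246) [269.19 247.17] [290.38 284.07]
(611, -244) [269.39 245.26] [290.63 282.06]
seen 270..290 rows 249..283
```

To row units: -0.13 m is -0.325, -0.0635 m is -0.1588.

jog_arm:
  motion: [0.4,0.0075,-0.075,0,0,0,0,0.4,0.015,-0.1588,0,0,0,0,0.4,0.015,-0.1588,-0.075,0,0,0,0.4,0.015,-0.1588,-0.15,0,0,0,0.4,0.015,-0.1588,-0.225,0,0,0,0.4,0.015,-0.1588,-0.2875,0,0,0,0.4,0.015,-0.1588,-0.325,0,0,0,0.4,0.015,-0.1588,-0.325,0,0,0]

```text
t: 14.72
tool_pos: [609.6, -244.4, 49.9]
tool_rot: [-2.105, -2.323, 0.002]
wrist_force: [-0.6, -0.3, 0.0]
finger_gap: 60.2
grip_force: 0.0
```

jog_arm:
  motion: [-1,0,0,0,0,0,0,-1,0,0,0,0,0,0,-1,0,0,0,0,0,0,-1,0,0,0,0,0,0,-1,0,0,0,0,0,0,-1,0,0,0,0,0,0,-1,0,0,0,0,0,0,-1,0,0,0,0,0,0]
  grip_force: 90

```text
t: 15.38
tool_pos: [611.7, -247.3, 55.3]
tool_rot: [2.11, 2.324, 0.001]
wrist_force: [-0.8, 2.6, 7.7]
finger_gap: 15.7
grip_force: 87.7
```

To row units: 0.16 m is 0.4, 0.11 m is 0.275.

jog_arm:
  motion: [-1,0,0,0.05,0,0,0,-1,0,0,0.125,0,0,0,-1,0,0,0.2125,0,0,0,-1,0,0.05,0.275,0,0,0,-1,-0.0075,0.1375,0.275,0,0,0,-1,-0.015,0.225,0.275,0,0,0,-1,-0.025,0.3125,0.275,0,0,0,-1,-0.03,0.4,0.275,0,0,0]

```text
t: 16.05
tool_pos: [598.3, -85.7, 164.0]
tool_rot: [2.112, 2.325, 0.0]
wrist_force: [0.6, 0.4, -1.4]
finger_gap: 15.3
grip_force: 88.4
```

To row units: 0.076 m is 0.19, 0.07 m is 0.175.

jog_arm:
  motion: [-1,-0.0075,0.0625,0,0,0,0,-1,-0.015,0.125,0,0,0,0,-1,-0.025,0.175,0,0,0,0,-1,-0.0275,0.19,0,0,0,0,-1,-0.0275,0.19,0,0,0,0,-1,-0.0275,0.19,0,0,0,0,-1,-0.0275,0.19,0,0,0,0,-1,-0.0275,0.19,0,0,0,0]

```text
t: 16.72
tool_pos: [588.0, -12.4, 163.4]
tool_rot: [2.113, 2.324, -0.0]
wrist_force: [0.2, -0.3, -1.0]
finger_gap: 15.3
grip_force: 88.4
```

```bash
python3 - <<'E'
from h import *
import pickle
np.set_printoptions(precision=2,suppress=True)
f=eyes.grab_frame('wrist');o=r.get_obs(); print(o['tool_pos'],o['wrist_force'],o['finger_gap'],-f['R'].T@f['t'])
save(f,'w8'); pickle.dump((f,o),open('w8.pkl','wb'))
E
```

```text
[587.97 -12.23 163.29] [-0.05  0.02 -0.9 ] 15.328252074588557 [579.76  72.04 305.31]
```

View pics/w8.png

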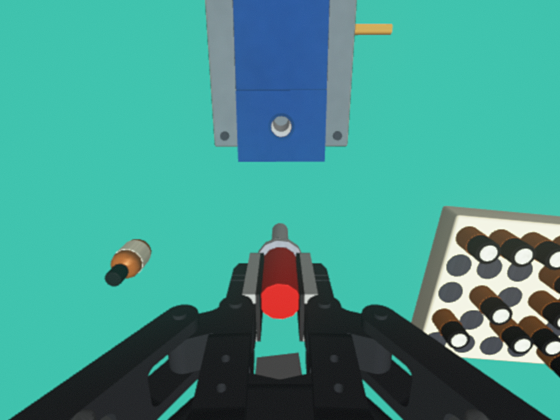

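Hole of the lid is at (281.5,126). The held pin's foot shows at (279.5,226) and its head top at (280,300).

```bash
python3 - <<'E'
from h import *
import pickle
np.set_printoptions(precision=2,suppress=True)
f,o=pickle.load(open('w8.pkl','rb')); t=o['tool_pos']
foot=t[2]-49.5
print('lid hole',atz(f,281.5,126,83)); g=cv2.cvtColor(f['color'],cv2.COLOR_RGB2HSV)
m=((g[...,1]<110)).astype(np.uint8); m[:112]=0;m[140:]=0;m[:,:265]=0;m[:,300:]=0
k=max(cv2.findContours(m,0,1)[0],key=cv2.contourArea); print(cv2.fitEllipse(k), atz(f,*cv2.fitEllipse(k)[0],83))
J=[(f,(-60,-95,12),(214.5,146.5)),(f,(60,-95,12),(347,146.5))]
q,e=fitjig(J,(577,119,.1)); print('jig',q,e.round(1),'lug hole',q[0]+70*np.sin(q[2]),q[1]-70*np.cos(q[2]))
print('TCP',t)
R=f['color'].astype(int); r_=(R[...,0]>150)&(R[...,1]<60)&(R[...,2]<60); r_[:230]=0
v,u=np.nonzero(r_); print('red',u.min(),u.max(),v.min(),v.max())
for d in[(0,0),(0,1.5),(0,3),(0,-1.5)]:
    p=t[:2]+d; C=lambda rad,z:np.array([proj(f,[p[0]+rad*np.cos(a),p[1]+rad*np.sin(a),z]) for a in np.linspace(0,6.28,60)])
    print(d,'top rows',C(9,foot+78)[:,1].min(),C(9,foot+78)[:,1].max(),'cols',C(9,foot+78)[:,0].min(),C(9,foot+78)[:,0].max(),'foot row',proj(f,[*p,foot]),'collar far row',C(12,foot+44)[:,1].min())
E
```

```text
lid hole [583.4   49.61  83.  ]
((280.9217834472656, 126.17111206054688), (20.28441619873047, 20.56846046447754), 11.502863883972168) [583.02  49.46  83.  ]
jig [576.69 119.01   0.09] [[-0.6  0. ]
 [ 0.6  0. ]] lug hole 583.2821484521086 49.32566979728777
TCP [587.97 -12.23 163.29]
red 261 298 283 317
(0, 0) top rows 288.0614381643683 324.72526923019745 cols 258.05283050843366 301.62812735975626 foot row [279.62 230.17] collar far row 243.87519152825453
(0, 1.5) top rows 284.87134035228684 321.80109718822314 cols 258.3191307496933 302.0518827315604 foot row [279.85 228.02] collar far row 241.16430718595686
(0, 3) top rows 281.65755973502814 318.85614613044436 cols 258.5873666573173 302.4787157907972 foot row [280.07 225.86] collar far row 238.43716574416328
(0, -1.5) top rows 291.22811399318124 327.62888140242916 cols 257.78844505639023 301.20741650738336 foot row [279.4  232.31] collar far row 246.5699637073614
```

To row units: 0.0595 m is 0.1488, -0.0055 m is -0.0138.

jog_arm:
  motion: [-1,-0.0075,0.075,0,0,0,0,-1,-0.0138,0.1488,0,0,0,0,-1,-0.0138,0.1488,0,0,0,0,-1,-0.0138,0.1488,-0.025,0,0,0,-1,-0.0138,0.1488,-0.045,0,0,0,-1,-0.0138,0.1488,-0.0625,0,0,0,-1,-0.0138,0.1488,-0.0625,0,0,0,-1,-0.0138,0.1488,-0.0625,0,0,0]

```text
t: 17.43
tool_pos: [582.2, 47.6, 137.6]
tool_rot: [-2.112, -2.324, 0.001]
wrist_force: [0.5, -0.2, -0.9]
finger_gap: 15.6
grip_force: 88.4
```

```bash
python3 - <<'E'
from h import *
import pickle
np.set_printoptions(precision=2,suppress=True)
f=eyes.grab_frame('wrist');S=eyes.grab_frame('side');o=r.get_obs(); t=o['tool_pos']; print(t,o['wrist_force'])
pickle.dump((f,S,o),open('w9.pkl','wb'))
# lid side edges at several rows -> centre column; pin shank column
g=cv2.cvtColor(f['color'],cv2.COLOR_RGB2HSV); b=(g[...,0]>100)&(g[...,0]<125)&(g[...,1]>120)&(g[...,2]>60)
for v in range(60,250,15):
    u=np.nonzero(b[v])[0]; 
    if len(u): print(v,u.min(),u.max(),(u.min()+u.max())/2)
for v in range(196,262,5):
    row=f['color'][v,255:306:3].astype(int); print(v,' '.join('B' if p[2]>p[0]+40 else ('r' if p[0]>p[1]+60 else str(p.mean()//26).split('.')[0]) for p in row))
E
```

```text
[582.57  47.81 138.55] [ 0.04 -0.32 -0.91]
60 231 331 281.0
75 231 331 281.0
90 232 330 281.0
105 232 330 281.0
120 233 329 281.0
135 233 329 281.0
150 234 328 281.0
165 235 328 281.5
180 235 327 281.0
195 235 327 281.0
210 236 327 281.5
225 237 326 281.5
240 237 325 281.0
196 B B B B B B B B B B B B B B B B B
201 B B B B B B B B B B B B B B B B B
206 B B B B B B B B B B B B B B B B B
211 B B B B B B B B B B B B B B B B B
216 B B B B B B B 4 4 4 4 6 B B B B B
221 B B B B B B 8 8 8 8 7 8 5 B B B B
226 B B B B B B 3 3 4 4 4 6 B B B B B
231 B B B B B B 3 3 4 4 4 B B B B B B
236 B B B B B B 3 3 4 4 4 B B B B B B
241 B B B B B 3 5 7 6 6 5 5 4 B B B B
246 B B B 6 7 7 7 7 7 7 7 7 7 6 4 B B
251 B B 7 7 6 r r r r r r r 4 7 7 4 B
256 4 4 1 2 r r r r r r r r r r 1 3 4
261 4 4 1 1 r r r r r r r r r r 1 2 4
```

```bash
python3 - <<'E'
from h import *
import pickle
np.set_printoptions(precision=2,suppress=True)
f,S,o=pickle.load(open('w9.pkl','rb')); t=o['tool_pos']
for v in range(208,230,1):
    row=f['color'][v,264:300:2].astype(int); print(v,' '.join('B' if p[2]>p[0]+40 else str(int(p.mean()//26)) for p in row))
p8=[proj(f,[*(t[:2]+d),89]) for d in((0,0),(0,2.7))]; print('foot predicted',p8)
def edge(h,rad,z):
    return np.array([proj(f,[h[0]+rad*np.cos(a),h[1]+rad*np.sin(a),z]) for a in np.linspace(0,6.28,90)])
for h in[(583.2,49.4),(583.2,51.4)]:
    for rad,z in((9,84.8),(7,82.8)): e=edge(h,rad,z); print(h,rad,'far row',e[:,1].min(),'cols',e[:,0].min(),e[:,0].max(),'near',e[:,1].max())
for dy in (0,1.5,3):
  for rad in(3,5): e=edge(t[:2]+[0,dy],rad,89+(5-rad)*-0+ (0 if rad==3 else 4)); print('pin',dy,rad,'far row',e[:,1].min(),'cols',e[:,0].min(),e[:,0].max())
E
```

```text
208 B B B B B B B B B B B B B B B B B B
209 B B B B B B B B B B B B B B B B B B
210 B B B B B B B B B B B B B B B B B B
211 B B B B B B B B B B B B B B B B B B
212 B B B B B B B B B B B B B B B B B B
213 B B B B B B B B 4 4 B B B B B B B B
214 B B B B B B B 4 4 4 4 B B B B B B B
215 B B B B B B 4 4 4 4 4 3 B B B B B B
216 B B B B B 5 4 4 4 4 4 3 6 B B B B B
217 B B B B B 7 5 4 4 4 4 5 7 5 B B B B
218 B B B B 6 8 7 5 4 4 5 7 7 6 B B B B
219 B B B B 7 8 7 7 6 6 7 8 7 7 B B B B
220 B B B B 7 8 8 8 7 7 8 7 7 7 B B B B
221 B B B B 7 8 8 8 8 8 8 7 8 7 B B B B
222 B B B B 7 8 8 7 7 7 8 8 8 7 B B B B
223 B B B B 6 8 7 5 5 6 7 8 8 7 B B B B
224 B B B B 5 7 5 3 4 4 6 8 8 5 B B B B
225 B B B B 3 5 3 3 4 4 4 7 7 4 B B B B
226 B B B B B 3 3 4 4 4 4 6 6 2 B B B B
227 B B B B B 3 3 4 4 4 4 4 3 B B B B B
228 B B B B B 3 3 4 4 4 4 4 2 B B B B B
229 B B B B B 3 3 4 4 4 4 4 2 B B B B B
foot predicted [array([280.42, 230.66]), array([280.82, 226.77])]
(583.2, 49.4) 9 far row 212.84766272334318 cols 267.6965487424878 295.5143188607411 near 238.51061414676334
(583.2, 49.4) 7 far row 214.6430033875475 cols 270.8664127408447 292.3092111783941 near 234.45017737506976
(583.2, 51.4) 9 far row 209.919572228036 cols 267.95362441966836 295.85722528125467 near 235.7406648545914
(583.2, 51.4) 7 far row 211.75584746409987 cols 271.1308715592406 292.6392382549281 near 231.68398058719455
pin 0 3 far row 226.31368606043702 cols 275.7024739621471 285.13006378166983
pin 0 5 far row 225.88453981585616 cols 272.4271955037797 288.43030655544317
pin 1.5 3 far row 224.13483142078653 cols 275.91714540504466 285.3668170801338
pin 1.5 5 far row 223.6568095511511 cols 272.638030500383 288.67931954567814
pin 3 3 far row 221.94569032981488 cols 276.1328254885338 285.60468270485177
pin 3 5 far row 221.41833060015495 cols 272.84987453305297 288.92952416700217
```

To row units: -0.024 m is -0.06, 0.0008 m is 0.002.

jog_arm:
  motion: [-1,0.002,0,0,0,0,0,-1,0.002,0,-0.01,0,0,0,-1,0.002,0,-0.02,0,0,0,-1,0.002,0,-0.03,0,0,0,-1,0.002,0,-0.04,0,0,0,-1,0.002,0,-0.05,0,0,0,-1,0.002,0,-0.06,0,0,0,-1,0.002,0,-0.06,0,0,0]

```text
t: 18.2
tool_pos: [582.7, 48.3, 113.4]
tool_rot: [-2.111, -2.325, 0.001]
wrist_force: [-1.2, 0.3, -1.5]
finger_gap: 15.5
grip_force: 88.4
```

jog_arm:
  motion: [-1,0,0,-0.0075,0,0,0,-1,0,0,-0.015,0,0,0,-1,0,0,-0.0225,0,0,0,-1,0,0,-0.03,0,0,0,-1,0,0,-0.035,0,0,0,-1,0,0,-0.04,0,0,0,-1,0,0,-0.04,0,0,0,-1,0,0,-0.04,0,0,0]

```text
t: 18.87
tool_pos: [583.1, 48.3, 98.3]
tool_rot: [-2.112, -2.326, 0.0]
wrist_force: [-0.2, 0.7, 0.1]
finger_gap: 15.2
grip_force: 88.4
```

To row units: -0.014 m is -0.035, -0.012 m is -0.03.

jog_arm:
  motion: [-1,0,0,-0.005,0,0,0,-1,0,0,-0.01,0,0,0,-1,0,0,-0.015,0,0,0,-1,0,0,-0.02,0,0,0,-1,0,0,-0.025,0,0,0,-1,0,0,-0.03,0,0,0,-1,0,0,-0.035,0,0,0,-1,0,0,-0.035,0,0,0]

```text
t: 19.53
tool_pos: [583.1, 48.3, 84.1]
tool_rot: [-2.112, -2.326, 0.0]
wrist_force: [-0.0, -0.4, 0.6]
finger_gap: 15.5
grip_force: 88.5
```

To row units: -0.005 m is -0.0125, -0.004 m is -0.01.

jog_arm:
  motion: [-1,0,0,-0.0025,0,0,0,-1,0,0,-0.005,0,0,0,-1,0,0,-0.0075,0,0,0,-1,0,0,-0.01,0,0,0,-1,0,0,-0.0125,0,0,0,-1,0,0,-0.0125,0,0,0,-1,0,0,-0.0125,0,0,0,-1,0,0,-0.0125,0,0,0]

```text
t: 20.2
tool_pos: [583.3, 48.2, 80.2]
tool_rot: [2.111, 2.326, 0.0]
wrist_force: [-3.0, -1.0, 8.7]
finger_gap: 15.7
grip_force: 89.7
```

To row units: -0.002 m is -0.005, -0.001 m is -0.0025.

jog_arm:
  motion: [-1,0,0,-0.0025,0,0,0,-1,0,0,-0.0025,0,0,0,-1,0,0,-0.005,0,0,0,-1,0,0,-0.005,0,0,0,-1,0,0,-0.005,0,0,0,-1,0,0,-0.005,0,0,0,-1,0,0,-0.005,0,0,0,-1,0,0,-0.005,0,0,0]

```text
t: 20.87
tool_pos: [583.5, 48.1, 80.0]
tool_rot: [2.11, 2.325, 0.001]
wrist_force: [-8.6, -1.8, 22.8]
finger_gap: 15.5
grip_force: 91.3
```

```bash
python3 - <<'E'
from h import *
np.set_printoptions(precision=2,suppress=True)
f=eyes.grab_frame('wrist');S=eyes.grab_frame('side');T=eyes.grab_frame('top')
for i in range(4):
    eyes.grab_frame('top'); o=r.get_obs(); print(o['tool_pos'],o['wrist_force'],o['torque'],o['grip_force'])
# sideways lid width at tip vs hinge in wrist: width at lid => height
g=cv2.cvtColor(f['color'],cv2.COLOR_RGB2HSV); b=(g[...,0]>100)&(g[...,0]<125)&(g[...,1]>120)&(g[...,2]>60)
q=(575.8,119.6,.1); c,s=np.cos(q[2]),np.sin(q[2])
def w(x,y,z): return proj(f,[q[0]+c*x-s*y,q[1]+s*x+c*y,z])
for a in(0,.02,.05,.1):
    print(a,[ (w(x,70-r_*np.cos(a)+10*np.sin(a),60+r_*np.sin(a)+10*np.cos(a))).round(1) for r_ in(40,100) for x in(-30,30)])
for v in range(20,300,20):
    u=np.nonzero(b[v])[0]
    if len(u): print(v,u.min(),u.max()+1)
E
```

```text
[583.47  48.14  80.02] [-8.71 -2.79 23.59] [-0.29  1.57  0.03] 91.33935570716858
[583.47  48.16  80.01] [-9.17 -1.02 23.12] [-0.34  1.61  0.05] 91.33979916572571
[583.46  48.15  80.01] [-9.56 -2.03 22.43] [-0.35  1.64 -0.02] 91.3401746749878
[583.47  48.15  80.03] [-9.64 -1.83 22.46] [-0.32  1.56 -0.03] 91.34018540382385
0 [array([206.7,  47.6]), array([348.6,  47.1]), array([216.2, 184.3]), array([340.5, 183.8])]
0.02 [array([206.3,  46.8]), array([349. ,  46.3]), array([215.4, 185.1]), array([341.3, 184.5])]
0.05 [array([205.6,  45.6]), array([349.7,  45. ]), array([214.2, 186. ]), array([342.5, 185.4])]
0.1 [array([204.5,  43.2]), array([350.8,  42.7]), array([212. , 187.2]), array([344.6, 186.6])]
20 208 350
40 209 349
60 210 348
80 211 347
100 213 345
120 214 344
140 215 343
160 217 342
180 218 341
200 219 339
220 220 338
240 221 337
260 223 336
280 224 335
```

```bash
python3 -c "
from bench import order
print(order.close_job())"
```

```text
the job is handed in; nothing more can be done
None
```

I handed the job in at about 21 s of the 66 s, but no verdict came back. The sleeve is on the seat and the blue half is folded over and measured shut. The pin is through both holes and still held, pressed at about 23 N against a hard stop, with about 9 N of sideways force left on it; nothing touched the vials as far as I could see.

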